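Change over the carving jig

TASK

Change over the carving jig: lay the two finished rosettes from its plate flat in the packing tray beside the one already there, so that the tray holds its set of three. Then take the tight wooden locating block between the nests by its grip and rock it side to side a few times, lengthwise along the jig, easing it up until it comes free; do not yank it, as the jig plate must stay flat on the bench where it stands. Finish holding the block upright about a centimetre clear above its socket, so that the socket can be brushed out; leave everything else on the bench alone.

Things in the scene. Friction and masses are not known exactly. Their poses are not given: they have to be found in the camera images.
- jig: carving jig: aluminium plate 150 mm (its x) by 220 mm (its y), 2.4 kg, loose on four rubber feet, top face 30 mm above the bench. Origin: on the bench under the plate's centre, z up. Nests for rosettes at y = -51 and +51 mm, each with two steel dowel pins (6 mm across, 10 mm high) at x = -18 and +18 mm on its outer side (y = -77 or +77 mm). The block's socket is at the centre.
- socket (a point): centre of the socket's mouth, at the plate's top face; axes of the jig. Opening 31 mm in x, 22 mm deep. A spring leaf at each y end presses the block with 34 N and gives way up to 5 mm. A straight pull takes 35 to 50 N and lifts the plate. Leaned 3 to 5 degrees to and fro, towards the jig's +y and -y (about 1.5 N m), the block's ends slip and it can be raised 1 to 3 mm per lean.
- block: beech locating block standing in the jig's socket, about 90 g, 66 mm high, so 44 mm of it stand above the plate at the start. Origin: centre of its underside; z up, x and y as those of the jig. Lower 36 mm: 28 mm (x) by 44 mm (y). Upper 30 mm: grip, 26 mm (x) by 30 mm (y), from z = 36 to z = 66 mm above its underside; taken with one finger at each y face, it can be leaned firmly along y.
- rosette_1: finished carved wooden rosette, round, 54 mm across, 14 mm thick, about 30 g, lying at the start in the jig's nest at y = -51 mm on top of the plate, 2 mm from the block; the sides towards the jig's +x and -x are free for the fingers. Origin: centre of its underside.
- rosette_2: a second one like rosette_1, in the jig's nest at y = +51 mm.
- rosette_3: a third like rosette_1, already lying in the tray, near the tray's -y end (y about -67 mm).
- tray: open plywood packing tray, fixed to the bench, 130 mm (its x) by 220 mm (its y), 22 mm high, walls and floor 5 mm thick. Origin: on the bench under its centre. There is room for three rosettes in a row along its y, at about y = -66, 0 and +66 mm.
- blank: plain disc of pale wood, uncarved, 54 mm across and 14 mm thick like the rosettes; it is not finished work and stays where it is; origin: centre of its underside
- pile: pile of three larger carved discs, 90 mm across, 36 mm high in all; bystander; origin: centre of its underside
- brush: dusting brush lying on the bench beyond the jig and the tray; bystander; origin on the bench under it
- sander: cork sanding block, 60 x 110 x 30 mm, near the robot; bystander; origin: centre of its underside
- mallet: wooden mallet with a 240 mm handle, lying on the bench to the robot's left; bystander; origin on the bench under it
- rule: steel rule, 200 x 28 x 4 mm, lying flat beyond the jig and the tray; bystander; origin: centre of its underside
- glue: white glue bottle, 56 mm across, 148 mm high, to the robot's right; bystander; origin: centre of its underside

How it is judged:
On the way, in this order (a step that is already met when the one before it is completed fails the run):
1. both rosettes from the jig lie flat in the tray with the third, released (x of rosette_1 in the frame of tray between -0.045 and 0.045 m and y of rosette_1 in the frame of tray between -0.09 and 0.09 m and z of each of rosette_1, rosette_2, rosette_3 in the frame of tray below 0.01 m and angle between each of rosette_1, rosette_2, rosette_3's own z axis and vertical below 0.15 rad and linear speed of each of rosette_1, rosette_2, rosette_3 below 0.03 m/s and contact force between each of rosette_1, rosette_2, rosette_3 and the fingers below 0.1 N and x of rosette_2 in the frame of tray between -0.045 and 0.045 m and y of rosette_2 in the frame of tray between -0.09 and 0.09 m and x of rosette_3 in the frame of tray between -0.045 and 0.045 m and y of rosette_3 in the frame of tray between -0.09 and 0.09 m), for 0.2 s.
2. the block, still in its socket, is leaned at least 1.5 degrees towards the jig's +y side (z of block in the frame of jig below 0.026 m and angle between block's own y axis and vertical above 1.5968 rad), for 0.02 s.
3. then, still in its socket, at least 1.5 degrees towards its -y side (z of block in the frame of jig below 0.026 m and angle between block's own y axis and vertical below 1.5448 rad), for 0.02 s.
At the end, for the whole second after the job is handed in: All three rosettes lie flat on the tray's floor, at rest and released; the fingers hold the locating block still, clear of the jig, its underside 2 to 30 mm above the plate's top and within 20 mm sideways of the socket's centre, upright within 11 degrees; the jig lies flat on the bench (all of step 1 and z of block in the frame of jig between 0.032 and 0.06 m and horizontal distance between block and jig below 0.02 m and angle between block's own z axis and vertical below 0.2 rad and contact force between block and jig below 0.1 N and contact force between block and the fingers above 2 N and linear speed of block below 0.02 m/s and height (world z) of jig below 0.003 m and angle between jig's own z axis and vertical below 0.02 rad); the arm keeps its last pose, push and grip.
It fails at once if the jig plate is lifted by more than 8 mm or tipped by more than 3.5 degrees (height (world z) of jig above 0.008 m or angle between jig's own z axis and vertical above 0.06 rad).
It fails at once if the jig is dragged more than 30 mm from its place (distance of jig from where it was at the start of the episode above 0.03 m).
It fails at once if a rosette is dropped from more than about 3 cm ((linear speed of rosette_1 above 0.8 m/s and contact force between rosette_1 and the fingers below 0.05 N) or (linear speed of rosette_2 above 0.8 m/s and contact force between rosette_2 and the fingers below 0.05 N) or (linear speed of rosette_3 above 0.8 m/s and contact force between rosette_3 and the fingers below 0.05 N)).
It fails at once if a bystander is moved by more than 30 mm (distance of any of blank, pile, brush, sander, mallet, rule, glue from where it was at the start of the episode above 0.03 m).
It also fails if it takes over 72 s, if anything falls off the work surface, if the arm or the gripper's body presses on something with over 40 N, if the wrist force passes 120 N, or if a joint passes its speed limit or range.

ROBOT

A 7-joint arm with a two-finger parallel gripper is mounted at the origin on the work surface. World frame = base frame: x ahead of the robot, y to its left, z up, the work surface at z = 0. Lengths are in m, angles in rad, forces in N, time in s.
With the tool pointing down it reaches from about 0.425 to 0.925 m from the base axis. Payload 6.8 kg.
Tool frame: the origin (TCP) lies on the centre line of the jaws, within the pads' length; the fingertips stand 19 mm ahead of it and the grasp point (between the pads) is the TCP (bot.tcp_to_tips is the distance from the TCP to the fingertips, in m); x points along the fingers, y is the direction in which the jaws open and shut, and the axes are right-handed (so a half turn about x gives the same grasp; the last joint's range is limited). The gripper opens to 85 mm and grips with 20 to 120 N. Pads are 22 mm wide; open, the fingers measure 114 mm over their backs; the gripper's body (76 mm by 85 mm) begins 54 mm behind the grasp point. The pads swing forward as they close: fully open they stand 13 mm farther back than shut.
Start: joints at [1.157, 0.477, 0.022, 1.555, -0.011, 1.109, -0.083], TCP at [0.203, -0.644, 0.21] pointing down, gripper open.
Joint ranges: [-2.96, 2.96], [-0.34, 2.1], [-1.41, 1.46], [0.24, 2.44], [-1.37, 4.51], [0.17, 1.92], [-2.96, 2.96]. Speed limits (rad/s): [2.39, 2.39, 3.14, 3.14, 3.14, 3.14, 3.14].

INTERFACE

Orientations are given as a unit quaternion [w, x, y, z].
In Python, from station import status, eyes, bot gives the robot as it stands.
- The arm moves only by the tool apply_moves, never from a script. Its arguments are lists of equal length, an entry for each row: "travel": the shift along the tool's x, y, z in cm, a list of three; "turn": the turn, a rotation vector about the tool's x, y, z in rad, a list of three; "grip": the closure, from 0 (fully open) to 1 (shut). In form: {"travel": [[tx, ty, tz], ...], "turn": [[wx, wy, wz], ...], "grip": [grip, ...]}. A call has 1 to 8 rows; each row shifts and turns the pose as measured when the row begins, along the tool's axes as they then stand; what a row does not reach is not made up. A row lasts 1/12 s, in which the tool goes at most 41.7 mm and 7.16 degrees, less where a joint would pass 70% of its speed; a pose out of reach is approached as far as the arm can. A call is refused whole if a number of a shift passes 4.17 or a number of a turn 0.125, either way. A call with a gripper value outside its range is refused whole. The fingers move at their own pace and stop on an object; "newtons" is the grip in N (left out, the last holds). Time passes only in rows, so rows that do not move let the fingers close. It gives the time, the measured TCP pose, the force and the opening at its end, in the units of the state.
- status.get_obs(): the state, without advancing time (a new reading comes with each control period).
- eyes.read_camera(name): name is "scene" or "top" or "wrist"; returns the picture (384x512x3 uint8, red, green, blue); there is no depth.
- eyes.calibration(name): a dict with "intrinsics" (3x3 intrinsics, pixels), "xyz" and "attitude" of the camera in the world; the wrist camera has in their place "T_tool_cam" (4x4, takes a point from camera to tool coordinates, whose origin is the TCP and whose axes are the tool frame's). Camera axes: x right, y down, z forward; pixel columns grow to the right and rows downward; lengths in m; the calibration is good to about 2 mm. A picture is of the moment at which its call begins: read the wrist's pose just before it. calibration takes no time and is no camera call.
- bot.hand_in(): hands the job in, once; it reports no verdict.
Trained networks look in the newest picture that a camera, given by its name, has taken for a name from the list of things; names that differ only in an ending like _2 or _b are one class to them, and where a whole thing is asked for, a point or a joint stands for the part that bears it (a point fixed in the world has none). Each returns a list of dicts, best first, with "score" (0 to 1); they miss things now and then, are a little off and sometimes report something else, mostly with a low value. They report only what shows in the picture. A call takes as long as a camera call.
- eyes.masks_of(thing, camera): "region" (384x512 bool, what is visible of it) and "rect" ([left, top, right, bottom] in pixels, round what is visible of it).
The state is a dict: "t": time; "q": joint angles; "joint_vel": joint speeds; "joint_torque": joint torques, N m; "eef_pos": TCP position; "tool_rot": TCP orientation; "contact_force": force on the tool from outside, world axes, zero at the start; "torque": the same for the moment, N m; "gripper_width": opening from 0.0 (shut) to 1.0 (fully open).
Only numpy, scipy, OpenCV 4.12 (cv2) and the standard library are available. Lean on these libraries where they do the work, as an engineer would, in place of code of your own. Each camera call takes 0.05 s, during which the arm holds its last target. There are 200 camera calls.

## Working session

There is one attempt and no reset: what is moved stays moved. The work goes in short steps, Python scripts to look and compute and a tool call to move; the robot and the scene stay as the last step left them, time stands still between calls to the robot, and variables do not carry over. Pictures are saved under pics/ and viewed, about 8 in all and at most 12, crops included, and the job is handed in when it is done.

Besides the shell and the picture viewer there is one more tool, called as name(argument=value, ...) on one line, values as JSON. apply_moves: Moves the arm, as the interface text tells. Its arguments: {"type":"object","properties":{"travel":{"type":"array"},"turn":{"type":"array"},"grip":{"type":"array"},"newtons":{"type":"number"}},"required":["travel","turn","grip"]}

```bash
mkdir -p pics; ls; python3 - <<'E'
from station import status, eyes, bot
import cv2,numpy as np
o=status.get_obs(); print({k:np.round(v,3) for k,v in o.items()})
for c in ("top","scene"):
    k=eyes.calibration(c); print(c,k)
    cv2.imwrite(f"pics/{c}0.png",eyes.read_camera(c)[:,:,::-1])
print(eyes.calibration("wrist"))
for th in ("jig","block","rosette_1","tray","blank"):
    for m in eyes.masks_of(th,"top"):
        ys,xs=np.nonzero(m["region"]); print(th,round(m["score"],2),np.round(m["rect"]),xs.mean().round(1),ys.mean().round(1),len(xs), cv2.minAreaRect(np.c_[xs,ys].astype(np.float32)))
E
```

```text
pics
{'t': np.float64(0.0), 'q': array([ 1.157,  0.478,  0.022,  1.556, -0.011,  1.109, -0.083]), 'joint_vel': array([-0.   , -0.   , -0.001,  0.   , -0.001, -0.001, -0.   ]), 'joint_torque': array([ 1.0000e-03, -5.9645e+01,  1.6080e+00, -2.8120e+01,  1.2000e-02,
        9.0000e-03,  0.0000e+00]), 'eef_pos': array([ 0.203, -0.643,  0.209]), 'tool_rot': array([-0.107, -0.699, -0.108,  0.699]), 'contact_force': array([-0.892,  0.636,  0.421]), 'torque': array([-0.009,  0.03 ,  0.015]), 'gripper_width': np.float64(1.0)}
top {'intrinsics': array([[406.38438672,   0.        , 251.0886415 ],
       [  0.        , 406.38438672, 196.87583378],
       [  0.        ,   0.        ,   1.        ]]), 'xyz': array([0.24028819, 0.01704706, 1.42449315]), 'attitude': array([-0.07060009,  0.70440628, -0.70260303,  0.07194715])}
scene {'intrinsics': array([[395.30781923,   0.        , 253.42584204],
       [  0.        , 395.30781923, 187.99987765],
       [  0.        ,   0.        ,   1.        ]]), 'xyz': array([1.13101528, 0.24796578, 0.98284506]), 'attitude': array([-0.16434181,  0.55380106,  0.77
[... 688 characters left out ...]
22235107422)
block 0.52 [307. 176. 318. 186.] 310.4 182.2 117 ((310.0, 182.0), (10.0, 12.0), 90.0)
rosette_1 0.68 [220. 189. 235. 202.] 226.0 195.3 179 ((226.0, 195.0), (14.0, 14.0), 90.0)
rosette_1 0.65 [319. 179. 335. 198.] 324.9 185.6 172 ((324.7500305175781, 185.75001525878906), (13.435027122497559, 14.142135620117188), 45.0)
rosette_1 0.48 [288. 173. 304. 190.] 295.7 180.3 189 ((295.7500305175781, 180.25), (14.142135620117188, 14.849241256713867), 45.0)
tray 0.96 [178. 174. 239. 216.] 205.5 196.3 2013 ((207.52572631835938, 195.92845153808594), (36.853721618652344, 62.86693572998047), 86.56636810302734)
blank 0.56 [254. 234. 268. 248.] 260.5 240.2 170 ((260.5, 240.0), (14.0, 13.0), 90.0)
```

```bash
cat > h.py <<'E'
from station import status, eyes, bot
import cv2,numpy as np
from scipy.spatial.transform import Rotation as R
def rq(q): return R.from_quat([q[1],q[2],q[3],q[0]])
def campose(c,o=None):
    k=eyes.calibration(c); K=np.array(k["intrinsics"])
    if c=="wrist":
        o=o or status.get_obs(); T=np.array(k["T_tool_cam"]); r=rq(o["tool_rot"]).as_matrix()
        return K,r@T[:3,:3],np.array(o["eef_pos"])+r@T[:3,3]
    return K,rq(k["attitude"]).as_matrix(),np.array(k["xyz"])
def world(uv,z,c,o=None):
    K,Rm,p=campose(c,o); d=Rm@np.linalg.inv(K)@np.array([uv[0],uv[1],1.]); return p+d*(z-p[2])/d[2]
def pix(P,c,o=None):
    K,Rm,p=campose(c,o); q=K@(Rm.T@(np.asarray(P)-p)); return q[:2]/q[2]
E
python3 - <<'E'
from h import *
for n,uv,z in [("jig",(310,185),.03),("block",(310.2,181.5),.07),("rA",(226,195.3),.02),("rB",(325.5,185.6),.044),("rC",(295.7,180.3),.044),("tray",(207.5,195.9),.022),("blank",(260.5,240.2),.014)]:
    print(n,world(uv,z,"top").round(4))
t=cv2.imread("pics/top0.png")
cv2.imwrite("pics/topz.png",cv2.resize(t[140:260,160:360],None,fx=4,fy=4,interpolation=cv2.INTER_CUBIC))
o=status.get_obs();print(rq(o["tool_rot"]).as_matrix().round(3))
E
```

```text
jig [ 0.5691 -0.1928  0.03  ]
block [ 0.572  -0.1878  0.07  ]
rA [0.5333 0.1033 0.02  ]
rB [ 0.5638 -0.2448  0.044 ]
rC [ 0.5825 -0.1412  0.044 ]
tray [0.5305 0.1683 0.022 ]
blank [ 0.3758 -0.0183  0.014 ]
[[-0.     0.301 -0.954]
 [ 0.    -0.954 -0.301]
 [-1.    -0.     0.   ]]
```

View pics/topz.png

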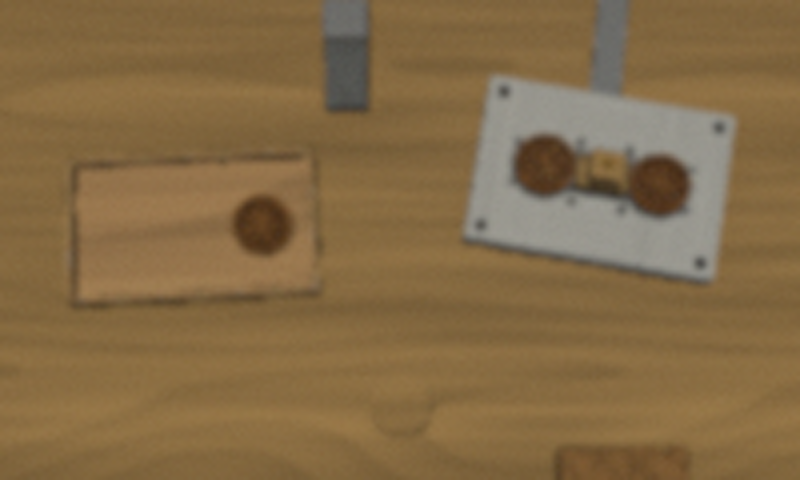

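View pics/scene0.png

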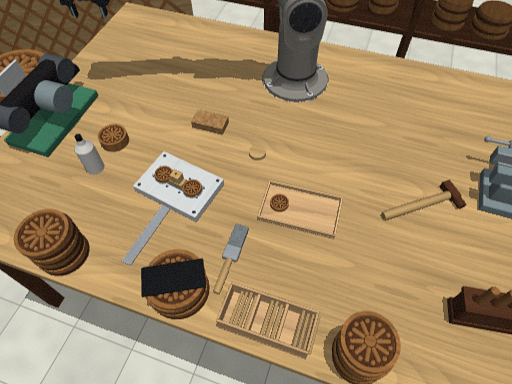

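Top view: jig centred at about (600,179) in the crop, yaw about -10°. The tray is at about (195,228), yaw about +3.5°, with one rosette at its right (-y) end. Scene view: the path to the jig is clear and the glue bottle is right of the jig. Next I plan rows to hover above the jig.

```bash
cat >> h.py <<'E'
def down(yaw):
    "tool x down, tool y at angle yaw (deg) in world"
    a=np.radians(yaw); y=np.array([np.cos(a),np.sin(a),0]); x=np.array([0,0,-1.]); return R.from_matrix(np.c_[x,y,np.cross(x,y)])
def plan(segs,step=.038,ang=.11):
    "segs: list of (pos, Rotation or None, min rows)"
    o=status.get_obs(); p=np.array(o["eef_pos"]); r=rq(o["tool_rot"]); T=[];W=[]
    for q,rt,nmin in segs:
        rt=rt or r; q=np.array(q); rv=(r.inv()*rt).as_rotvec()
        n=int(max(nmin,np.ceil(np.linalg.norm(q-p)/step),np.ceil(np.linalg.norm(rv)/ang)))
        for i in range(n):
            ri=r*R.from_rotvec(rv*i/n); T.append((ri.inv().apply(q-p)/n*100).round(2).tolist()); W.append((rv/n).round(3).tolist())
        p,r=q,rt
    for i in range(0,len(T),8): print(T[i:i+8],"\n",W[i:i+8])
E
python3 -c "
from h import *
plan([([.573,-.193,.2],down(-10.2),16)])"
```

```text
[[0.06, -1.99, -3.05], [0.06, -1.78, -3.18], [0.06, -1.56, -3.29], [0.06, -1.33, -3.39], [0.06, -1.1, -3.47], [0.06, -0.86, -3.54], [0.06, -0.62, -3.59], [0.06, -0.37, -3.62]] 
 [[-0.068, -0.0, 0.0], [-0.068, -0.0, 0.0], [-0.068, -0.0, 0.0], [-0.068, -0.0, 0.0], [-0.068, -0.0, 0.0], [-0.068, -0.0, 0.0], [-0.068, -0.0, 0.0], [-0.068, -0.0, 0.0]]
[[0.06, -0.12, -3.64], [0.06, 0.12, -3.64], [0.06, 0.37, -3.62], [0.06, 0.61, -3.59], [0.06, 0.86, -3.54], [0.06, 1.1, -3.47], [0.06, 1.33, -3.39], [0.06, 1.56, -3.29]] 
 [[-0.068, -0.0, 0.0], [-0.068, -0.0, 0.0], [-0.068, -0.0, 0.0], [-0.068, -0.0, 0.0], [-0.068, -0.0, 0.0], [-0.068, -0.0, 0.0], [-0.068, -0.0, 0.0], [-0.068, -0.0, 0.0]]
```

apply_moves(travel=[[0.06,-1.99,-3.05],[0.06,-1.78,-3.18],[0.06,-1.56,-3.29],[0.06,-1.33,-3.39],[0.06,-1.1,-3.47],[0.06,-0.86,-3.54],[0.06,-0.62,-3.59],[0.06,-0.37,-3.62]], turn=[[-0.068,0,0],[-0.068,0,0],[-0.068,0,0],[-0.068,0,0],[-0.068,0,0],[-0.068,0,0],[-0.068,0,0],[-0.068,0,0]], grip=[0,0,0,0,0,0,0,0])

```text
t: 1.02
eef_pos: [0.3841, -0.4179, 0.2036]
tool_rot: [-0.294, -0.641, -0.291, 0.646]
contact_force: [0.0, -0.2, 0.5]
gripper_width: 0.998
```

apply_moves(travel=[[0.06,-0.12,-3.64],[0.06,0.12,-3.64],[0.06,0.37,-3.62],[0.06,0.61,-3.59],[0.06,0.86,-3.54],[0.06,1.1,-3.47],[0.06,1.33,-3.39],[0.06,1.56,-3.29]], turn=[[-0.068,0,0],[-0.068,0,0],[-0.068,0,0],[-0.068,0,0],[-0.068,0,0],[-0.068,0,0],[-0.068,0,0],[-0.068,0,0]], grip=[0,0,0,0,0,0,0,0])

```text
t: 1.68
eef_pos: [0.5725, -0.1782, 0.1982]
tool_rot: [-0.464, -0.533, -0.46, 0.538]
contact_force: [-0.4, -0.5, -0.6]
gripper_width: 0.999
```

```bash
python3 - <<'E'
from h import *
o=status.get_obs(); im=eyes.read_camera("wrist"); cv2.imwrite("pics/w1.png",im[:,:,::-1])
print(o["eef_pos"],rq(o["tool_rot"]).as_matrix().round(3).tolist())
for th,z in (("jig",.03),("block",.074),("rosette_1",.044)):
    for m in eyes.masks_of(th,"wrist"):
        ys,xs=np.nonzero(m["region"]); r=cv2.minEnclosingCircle(np.c_[xs,ys].astype(np.float32))
        print(th,round(m["score"],2),np.round(m["rect"]),(xs.mean().round(1),ys.mean().round(1)),len(xs),np.round(r[0]+(r[1],),1),world(r[0],z,"wrist",o).round(4),world((xs.mean(),ys.mean()),z,"wrist",o).round(4))
E
```

```text
[ 0.57248932 -0.17822566  0.19824346] [[-0.001, 0.989, -0.146], [-0.01, -0.146, -0.989], [-1.0, 0.0, 0.01]]
jig 0.88 [191.  72. 340. 265.] (np.float64(260.0), np.float64(164.4)) 19865 [259.9 165.9 114.3] [ 0.5802 -0.1777  0.03  ] [ 0.5806 -0.176   0.03  ]
block 0.78 [249. 158. 276. 205.] (np.float64(260.4), np.float64(182.6)) 1142 [260.  181.8  24.4] [ 0.5785 -0.1831  0.074 ] [ 0.5788 -0.184   0.074 ]
rosette_1 0.78 [238. 110. 286. 164.] (np.float64(261.9), np.float64(135.2)) 2152 [262.2 135.   26.7] [ 0.5873 -0.1422  0.044 ] [ 0.587  -0.1423  0.044 ]
rosette_1 0.67 [235. 202. 283. 247.] (np.float64(258.4), np.float64(224.1)) 1664 [258.3 223.   24. ] [ 0.5692 -0.2403  0.044 ] [ 0.5693 -0.2416  0.044 ]
rosette_1 0.56 [19.  9. 79. 68.] (np.float64(47.0), np.float64(39.8)) 2650 [47.5 39.  33.2] [ 0.3993 -0.0238  0.044 ] [ 0.3986 -0.0244  0.044 ]
```

View pics/w1.png

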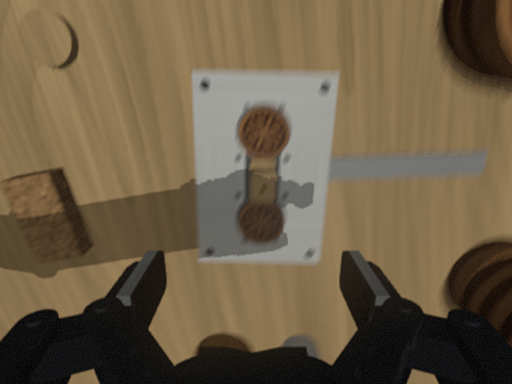

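Wrist view: plate with rosettes at (263,132) and (261,222) and the block at (262,180). It agrees with the top view to about 5 mm. I approach the left rosette (C).

```bash
python3 -c "
from h import *
plan([([.586,-.142,.10],down(-10.2),6)])"
```

```text
[[1.63, 0.14, -0.65], [1.63, 0.14, -0.65], [1.63, 0.13, -0.65], [1.63, 0.13, -0.64], [1.63, 0.13, -0.64], [1.63, 0.12, -0.64]] 
 [[0.005, 0.002, 0.0], [0.005, 0.002, 0.0], [0.005, 0.002, 0.0], [0.005, 0.002, 0.0], [0.005, 0.002, 0.0], [0.005, 0.002, 0.0]]
```

apply_moves(travel=[[1.63,0.14,-0.65],[1.63,0.14,-0.65],[1.63,0.13,-0.65],[1.63,0.13,-0.64],[1.63,0.13,-0.64],[1.63,0.12,-0.64],[0,0,0]], turn=[[0.005,0.002,0],[0.005,0.002,0],[0.005,0.002,0],[0.005,0.002,0],[0.005,0.002,0],[0.005,0.002,0],[0,0,0]], grip=[0,0,0,0,0,0,0])

```text
t: 2.47
eef_pos: [0.5816, -0.1577, 0.0976]
tool_rot: [-0.448, -0.547, -0.444, 0.55]
contact_force: [-0.9, -0.8, 0.6]
gripper_width: 1.005
```

```bash
cat > m.py <<'E'
from h import *
import sys
o=status.get_obs(); im=eyes.read_camera("wrist"); cv2.imwrite(sys.argv[1],im[:,:,::-1])
print(o["t"],o["eef_pos"].round(4),rq(o["tool_rot"]).as_matrix().round(3).tolist(),"y yaw",np.degrees(np.arctan2(*rq(o["tool_rot"]).as_matrix()[[1,0],1])))
for a in sys.argv[2:]:
    th,z=a.split("="); z=float(z)
    for m in eyes.masks_of(th,"wrist"):
        ys,xs=np.nonzero(m["region"]); r=cv2.minEnclosingCircle(np.c_[xs,ys].astype(np.float32))
        print(th,round(m["score"],2),np.round(m["rect"]),np.round(r[0]+(r[1],),1),"circ",world(r[0],z,"wrist",o)[:2].round(4),"mean",world((xs.mean(),ys.mean()),z,"wrist",o)[:2].round(4))
E
python3 m.py pics/w2.png rosette_1=.042 block=.074
```

```text
2.4667 [ 0.5816 -0.1577  0.0976] [[-0.0, 0.979, -0.203], [-0.007, -0.203, -0.979], [-1.0, 0.001, 0.007]] y yaw -11.71604913185641
rosette_1 0.87 [220. 146. 293. 222.] [256.2 181.7  36.3] circ [ 0.5871 -0.1422] mean [ 0.5872 -0.142 ]
rosette_1 0.86 [227. 272. 292. 323.] [258.8 293.6  31.6] circ [ 0.5695 -0.2402] mean [ 0.5686 -0.2452]
block 0.87 [241. 216. 276. 283.] [257.6 247.3  36.3] circ [ 0.5801 -0.1794] mean [ 0.5803 -0.1801]
```

View pics/w2.png

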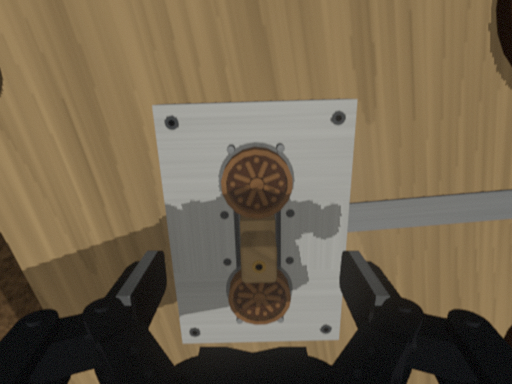

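```bash
python3 -c "
from h import *
print(bot.tcp_to_tips)
plan([([.587,-.142,.08],down(-10.2),2),([.587,-.142,.050],None,3)])"
```

```text
0.019
[[1.06, -0.04, -0.87], [1.06, -0.02, -0.87], [1.0, 0.0, 0.0], [1.0, 0.0, 0.0], [1.0, 0.0, 0.0]] 
 [[-0.013, 0.004, -0.004], [-0.013, 0.004, -0.004], [0.0, 0.0, 0.0], [0.0, 0.0, 0.0], [0.0, 0.0, 0.0]]
```

apply_moves(travel=[[1.06,-0.04,-0.87],[1.06,-0.02,-0.87],[1.0,0,0],[1.0,0,0],[0.8,0,0],[0,0,0]], turn=[[-0.013,0.004,-0.004],[-0.013,0.004,-0.004],[0,0,0],[0,0,0],[0,0,0],[0,0,0]], grip=[0,0,0,0,0,0])

```text
t: 3.12
eef_pos: [0.5894, -0.143, 0.0512]
tool_rot: [0.455, 0.544, 0.452, -0.542]
contact_force: [-0.3, -0.4, 0.2]
gripper_width: 1.005
```

apply_moves(travel=[[0,0,0],[0,0,0],[0,0,0],[0,0,0],[0,0,0],[0,0,0],[0,0,0],[0,0,0]], turn=[[0,0,0],[0,0,0],[0,0,0],[0,0,0],[0,0,0],[0,0,0],[0,0,0],[0,0,0]], grip=[0.5,0.5,0.5,0.5,0.5,0.5,0.5,0.5], newtons=35)

```text
t: 3.78
eef_pos: [0.5898, -0.1437, 0.0516]
tool_rot: [0.455, 0.544, 0.451, -0.542]
contact_force: [0.7, 0.2, 0.4]
gripper_width: 0.499
```

```bash
python3 m.py pics/w3.png rosette_1=.042
```

```text
3.7833 [ 0.5898 -0.1437  0.0516] [[0.006, 0.984, -0.179], [-0.002, -0.179, -0.984], [-1.0, 0.006, 0.001]] y yaw -10.289104470357195
rosette_1 0.74 [215. 323. 288. 348.] [250.  342.   35.1] circ [ 0.5715 -0.2313] mean [ 0.5752 -0.2272]
rosette_1 0.67 [205. 184. 291. 274.] [248.5 224.2  44.3] circ [ 0.5872 -0.1409] mean [ 0.5873 -0.1412]
```

View pics/w3.png

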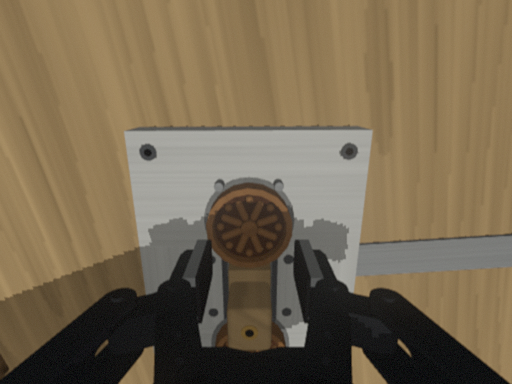

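```bash
python3 -c "
from h import *
o=status.get_obs(); r=rq(o['tool_rot']).as_matrix();print(o['eef_pos'])
for x in (-.02,-.01,0,.01,.019):
  for z in (-.011,.011): print(x,z,[pix(o['eef_pos']+r@[x,y,z],'wrist',o).round(0).tolist() for y in (-.021,.021)])
print(world((248.5,229),.044,'wrist',o))
"
```

```text
[ 0.58979816 -0.14365112  0.05159398]
-0.02 -0.011 [[213.0, 232.0], [294.0, 232.0]]
-0.02 0.011 [[215.0, 269.0], [293.0, 269.0]]
-0.01 -0.011 [[216.0, 224.0], [292.0, 224.0]]
-0.01 0.011 [[217.0, 259.0], [290.0, 259.0]]
0 -0.011 [[218.0, 217.0], [290.0, 217.0]]
0 0.011 [[219.0, 251.0], [288.0, 251.0]]
0.01 -0.011 [[219.0, 211.0], [288.0, 211.0]]
0.01 0.011 [[221.0, 243.0], [287.0, 243.0]]
0.019 -0.011 [[221.0, 206.0], [286.0, 206.0]]
0.019 0.011 [[222.0, 237.0], [285.0, 237.0]]
[ 0.58673073 -0.14313678  0.044     ]
```

The view shows the finger pads at (212,240) and (295,240), closed to the full 0.5 without being stopped. So they shut above the rosette, and the tips sit higher than assumed. I reopen part way and descend gently, watching the force.

apply_moves(travel=[[0,-0.25,-0.1],[0,0,0],[0,0,0],[0.25,0,0],[0.25,0,0],[0.25,0,0]], turn=[[0,0,0],[0,0,0],[0,0,0],[0,0,0],[0,0,0],[0,0,0]], grip=[0.15,0.15,0.15,0.15,0.15,0.15])

```text
t: 4.38
eef_pos: [0.5876, -0.142, 0.0441]
tool_rot: [0.455, 0.544, 0.451, -0.541]
contact_force: [0.1, -0.2, 0.2]
gripper_width: 0.852
```

apply_moves(travel=[[0,0,0],[0,0,0],[0,0,0],[0,0,0],[0,0,0],[0,0,0]], turn=[[0,0,0],[0,0,0],[0,0,0],[0,0,0],[0,0,0],[0,0,0]], grip=[0.5,0.5,0.5,0.5,0.5,0.5])

```text
t: 4.88
eef_pos: [0.5871, -0.142, 0.0429]
tool_rot: [0.455, 0.544, 0.452, -0.542]
contact_force: [0.7, 0.3, -1.0]
gripper_width: 0.501
```

```bash
python3 -c "
from h import *
o=status.get_obs()
a=eyes.read_camera('scene')[:,:,::-1]; b=eyes.read_camera('wrist')[:,:,::-1]
r=rq(o['tool_rot']).as_matrix()
for x in (-.05,-.03,0,.019): print(x,pix(o['eef_pos']+r@[x,0,0],'scene').round(1))
u,v=pix(o['eef_pos'],'scene').astype(int); print(u,v)
c=cv2.resize(a[v-45:v+30,u-50:u+50],None,fx=4,fy=4,interpolation=cv2.INTER_CUBIC)
cv2.imwrite('pics/s1.png',np.hstack([c,cv2.resize(b[150:350,152:352],(300,300))]))
print(u-50,v-45)"
```

```text
-0.05 [190.1 175.9]
-0.03 [191.1 180.1]
0 [192.6 186.1]
0.019 [193.5 189.8]
192 186
142 141
```

View pics/s1.png

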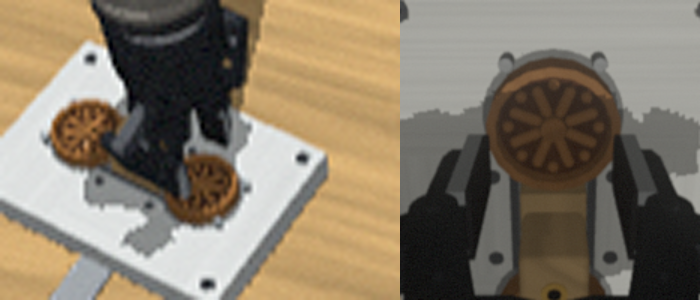

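The scene crop puts the near fingertip at about (180,193), well above the plate. Both views put the tips about 25–30 mm *behind* the reported TCP, not 19 mm ahead. I go lower in force-checked steps.

apply_moves(travel=[[0,0,0],[0,0,0],[0,0,0],[0.5,0,0],[0.5,0,0],[0.5,0,0],[0.3,0,0],[0,0,0]], turn=[[0,0,0],[0,0,0],[0,0,0],[0,0,0],[0,0,0],[0,0,0],[0,0,0],[0,0,0]], grip=[0.18,0.18,0.18,0.18,0.18,0.18,0.18,0.18])

```text
t: 5.65
eef_pos: [0.5872, -0.1421, 0.023]
tool_rot: [0.455, 0.544, 0.452, -0.542]
contact_force: [0.4, -0.2, -0.2]
gripper_width: 0.819
```

```bash
python3 m.py pics/w4.png rosette_1=.042; python3 -c "
import cv2,numpy as np
from h import *
a=eyes.read_camera('scene')[:,:,::-1]
cv2.imwrite('pics/s2.png',np.hstack([cv2.resize(a[141:216,142:242],None,fx=4,fy=4,interpolation=cv2.INTER_CUBIC),cv2.resize(cv2.imread('pics/w4.png')[150:350,152:352],(300,300))]))"
```

```text
5.65 [ 0.5872 -0.1421  0.023 ] [[0.005, 0.984, -0.178], [-0.002, -0.178, -0.984], [-1.0, 0.005, 0.001]] y yaw -10.281194270448081
rosette_1 0.83 [203. 200. 304. 302.] [254.3 248.7  51. ] circ [ 0.5874 -0.1414] mean [ 0.5874 -0.1409]
```

View pics/s2.png

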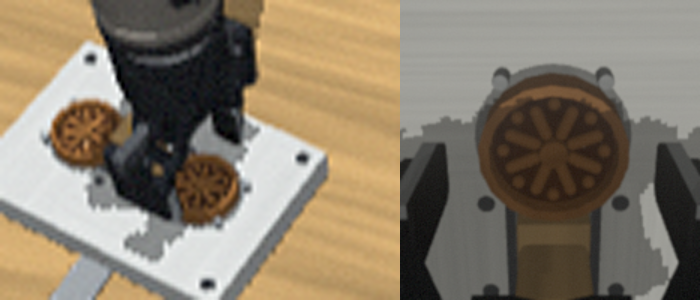

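Confirmed: the reported TCP is at z = 0.023, below the plate top, and there is no contact force. I keep lowering gently.

apply_moves(travel=[[0.4,0,0],[0.4,0,0],[0.4,0,0],[0.2,0,0],[0,0,0]], turn=[[0,0,0],[0,0,0],[0,0,0],[0,0,0],[0,0,0]], grip=[0.18,0.18,0.18,0.18,0.18])

```text
t: 6.22
eef_pos: [0.5884, -0.1423, 0.0092]
tool_rot: [0.455, 0.544, 0.451, -0.541]
contact_force: [-0.2, 0.8, 0.3]
gripper_width: 0.824
```

apply_moves(travel=[[0,0,0],[0,0,0],[0,0,0],[0,0,0],[0,0,0]], turn=[[0,0,0],[0,0,0],[0,0,0],[0,0,0],[0,0,0]], grip=[0.5,0.5,0.5,0.5,0.5])

```text
t: 6.63
eef_pos: [0.5885, -0.1423, 0.0095]
tool_rot: [0.456, 0.544, 0.451, -0.541]
contact_force: [0.5, 0.3, 0.5]
gripper_width: 0.609
```

apply_moves(travel=[[0,0,0],[0,0,0],[0.2,0,0],[0.2,0,0],[0,0,0]], turn=[[0,0,0],[0,0,0],[0,0,0],[0,0,0],[0,0,0]], grip=[0.25,0.25,0.25,0.25,0.25])

```text
t: 7.05
eef_pos: [0.5888, -0.1424, 0.0054]
tool_rot: [0.456, 0.545, 0.451, -0.541]
contact_force: [-0.0, 0.8, 0.1]
gripper_width: 0.747
```

apply_moves(travel=[[0,0,0],[0,0,0],[0,0,0],[0,0,0],[0,0,0]], turn=[[0,0,0],[0,0,0],[0,0,0],[0,0,0],[0,0,0]], grip=[0.5,0.5,0.5,0.5,0.5])

```text
t: 7.47
eef_pos: [0.5876, -0.1421, 0.006]
tool_rot: [0.455, 0.544, 0.451, -0.542]
contact_force: [0.6, -0.3, 0.1]
gripper_width: 0.614
```

```bash
python3 -c "
from h import *
plan([([.587,-.142,.075],None,3),([.530,.230,.075],down(3.5),12),])"
```

```text
[[-2.3, -0.01, 0.01], [-2.3, -0.01, 0.01], [-2.3, -0.01, 0.01], [-0.01, -1.02, -2.97], [-0.01, -0.96, -2.99], [-0.01, -0.9, -3.0], [-0.01, -0.84, -3.02], [-0.01, -0.78, -3.04]] 
 [[0.0, 0.0, 0.0], [0.0, 0.0, 0.0], [0.0, 0.0, 0.0], [-0.02, 0.0, -0.0], [-0.02, 0.0, -0.0], [-0.02, 0.0, -0.0], [-0.02, 0.0, -0.0], [-0.02, 0.0, -0.0]]
[[-0.01, -0.72, -3.05], [-0.0, -0.66, -3.07], [-0.0, -0.6, -3.08], [-0.0, -0.53, -3.09], [-0.0, -0.47, -3.1], [-0.0, -0.41, -3.11], [-0.0, -0.35, -3.12]] 
 [[-0.02, 0.0, -0.0], [-0.02, 0.0, -0.0], [-0.02, 0.0, -0.0], [-0.02, 0.0, -0.0], [-0.02, 0.0, -0.0], [-0.02, 0.0, -0.0], [-0.02, 0.0, -0.0]]
```

apply_moves(travel=[[-1.0,0,0],[-2.0,0,0],[-2.0,0,0],[-2.0,0,0],[0,-1.0,-2.9],[0,-0.97,-2.97],[0,-0.9,-3.0],[0,-0.84,-3.02]], turn=[[0,0,0],[0,0,0],[0,0,0],[0,0,0],[-0.02,0,0],[-0.02,0,0],[-0.02,0,0],[-0.02,0,0]], grip=[0.5,0.5,0.5,0.5,0.5,0.5,0.5,0.5])

```text
t: 8.13
eef_pos: [0.5697, -0.0258, 0.0824]
tool_rot: [0.475, 0.528, 0.467, -0.527]
contact_force: [0.4, 0.3, -1.2]
gripper_width: 0.614
```

apply_moves(travel=[[0,-0.78,-3.04],[0,-0.72,-3.05],[0,-0.66,-3.07],[0,-0.6,-3.08],[0,-0.53,-3.09],[0,-0.47,-3.1],[0,-0.3,-2.0],[0,0,0]], turn=[[-0.02,0,0],[-0.02,0,0],[-0.02,0,0],[-0.02,0,0],[-0.02,0,0],[-0.02,0,0],[-0.02,0,0],[0,0,0]], grip=[0.5,0.5,0.5,0.5,0.5,0.5,0.5,0.5])

```text
t: 8.8
eef_pos: [0.5376, 0.1987, 0.0877]
tool_rot: [0.515, 0.493, 0.506, -0.486]
contact_force: [-0.5, 0.6, 0.3]
gripper_width: 0.613
```

```bash
python3 m.py pics/w5.png rosette_1=.019 tray=.022
python3 -c "
from h import *
plan([([.530,.232,.03],down(3.5),2),([.530,.232,-.016],None,4)])"
```

```text
8.8 [0.5376 0.1987 0.0877] [[0.015, 0.999, 0.042], [-0.002, 0.042, -0.999], [-1.0, 0.015, 0.003]] y yaw 2.424357319731903
rosette_1 0.64 [195. 210. 310. 323.] [252.3 265.2  57.2] circ [0.5403 0.1359] mean [0.5403 0.1367]
tray 0.78 [157.  92. 332. 340.] [246.8 208.1 143.2] circ [0.5335 0.1903] mean [0.5327 0.2125]
tray 0.64 [361. 340. 511. 374.] [435.  357.5  77.2] circ [0.7236 0.0404] mean [0.7266 0.0405]
[[2.83, -0.43, -2.04], [2.84, -0.38, -2.03], [1.15, 0.0, -0.0], [1.15, 0.0, -0.0], [1.15, 0.0, -0.0], [1.15, 0.0, -0.0]] 
 [[-0.013, 0.004, -0.007], [-0.013, 0.004, -0.007], [0.0, 0.0, 0.0], [0.0, 0.0, 0.0], [0.0, 0.0, 0.0], [0.0, 0.0, 0.0]]
```

View pics/w5.png

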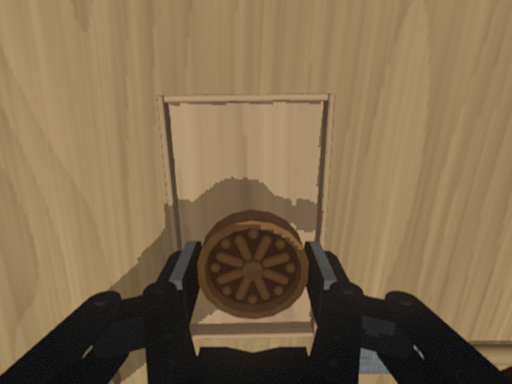

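The rosette is held level at (253,268). The tray's far end wall runs from (160,96) to (333,96). I measure that wall against the tray pose.

```bash
python3 -c "
from h import *
o=status.get_obs()
A=world((159,95),.022,'wrist',o);B=world((333,95),.022,'wrist',o);print(A,B,np.linalg.norm(A-B)); m=(A+B)/2
d=(B-A)/np.linalg.norm(B-A); y=np.array([-d[1],d[0],0]); print(np.degrees(np.arctan2(d[1],d[0])),'centre',m-.11*y,'slot+66',m-.044*y)
t=m-.046*y
plan([([t[0],t[1],.04],down(3.5),3),([t[0],t[1],-.014],None,4)])"
```

```text
[0.46988934 0.26801531 0.022     ] [0.59428972 0.27227619 0.022     ] 0.12447332891384197
1.9616900131272528 centre [0.53585497 0.16021022 0.022     ] slot+66 [0.53359571 0.22617154 0.022     ]
[[1.56, -0.17, -1.09], [1.56, -0.15, -1.09], [1.56, -0.13, -1.09], [1.35, 0.0, -0.0], [1.35, 0.0, -0.0], [1.35, 0.0, -0.0], [1.35, 0.0, -0.0]] 
 [[-0.009, 0.002, -0.005], [-0.009, 0.002, -0.005], [-0.009, 0.002, -0.005], [0.0, 0.0, 0.0], [0.0, 0.0, 0.0], [0.0, 0.0, 0.0], [0.0, 0.0, 0.0]]
```

apply_moves(travel=[[1.5,-0.17,-1.1],[1.5,-0.15,-1.1],[1.5,-0.13,-1.1],[1.35,0,0],[1.35,0,0],[1.3,0,0],[1.2,0,0],[0,0,0]], turn=[[-0.009,0.002,-0.005],[-0.009,0.002,-0.005],[-0.009,0.002,-0.005],[0,0,0],[0,0,0],[0,0,0],[0,0,0],[0,0,0]], grip=[0.5,0.5,0.5,0.5,0.5,0.5,0.5,0.5])

```text
t: 9.62
eef_pos: [0.5381, 0.2111, -0.0175]
tool_rot: [0.513, 0.487, 0.508, -0.491]
contact_force: [0.4, -0.6, -0.7]
gripper_width: 0.619
```

apply_moves(travel=[[-0.4,-0.2,-0.8],[0,-0.2,-0.9],[0,0,0],[0.3,0,0],[0.1,0,0],[0,0,0]], turn=[[0,0,0],[0,0,0],[0,0,0],[0,0,0],[0,0,0],[0,0,0]], grip=[0.5,0.5,0.5,0.5,0.5,0.5])

```text
t: 10.12
eef_pos: [0.5341, 0.2298, -0.0162]
tool_rot: [0.513, 0.488, 0.508, -0.491]
contact_force: [0.1, -0.7, 0.2]
gripper_width: 0.614
```

apply_moves(travel=[[0.15,0,0],[0.1,0,0],[0,0,0]], turn=[[0,0,0],[0,0,0],[0,0,0]], grip=[0.5,0.5,0.5])

```text
t: 10.37
eef_pos: [0.5347, 0.2297, -0.0182]
tool_rot: [0.514, 0.488, 0.507, -0.491]
contact_force: [0.0, -0.4, -0.4]
gripper_width: 0.615
```

apply_moves(travel=[[0,0,0],[0,0,0],[0,0,0],[0,0,0],[-1,0,0],[-2,0,0],[-3,0,0],[-3,0,0]], turn=[[0,0,0],[0,0,0],[0,0,0],[0,0,0],[0,0,0],[0,0,0],[0,0,0],[0,0,0]], grip=[0.2,0.2,0.2,0.2,0.2,0.2,0.2,0.2])

```text
t: 11.03
eef_pos: [0.53, 0.2275, 0.0699]
tool_rot: [0.512, 0.484, 0.509, -0.495]
contact_force: [0.2, -0.3, 0.5]
gripper_width: 0.797
```

```bash
python3 m.py pics/w6.png rosette_1=.019
python3 -c "
from h import *
plan([([.569,-.242,.07],down(-10.2),14)])"
```

```text
11.0333 [0.53   0.2275 0.0699] [[-0.008, 0.999, 0.043], [-0.014, 0.042, -0.999], [-1.0, -0.009, 0.014]] y yaw 2.429705489151511
rosette_1 0.78 [223. 166. 296. 239.] [259.4 199.3  35.8] circ [0.5336 0.2316] mean [0.5334 0.2313]
rosette_1 0.71 [227. 297. 288. 354.] [256.9 327.   31.5] circ [0.5373 0.1126] mean [0.537  0.1152]
[[0.06, 0.11, 3.38], [0.06, 0.16, 3.37], [0.06, 0.22, 3.37], [0.06, 0.27, 3.37], [0.05, 0.32, 3.36], [0.05, 0.37, 3.36], [0.05, 0.43, 3.35], [0.05, 0.48, 3.34]] 
 [[0.016, 0.001, -0.0], [0.016, 0.001, -0.0], [0.016, 0.001, -0.0], [0.016, 0.001, -0.0], [0.016, 0.001, -0.0], [0.016, 0.001, -0.0], [0.016, 0.001, -0.0], [0.016, 0.001, -0.0]]
[[0.04, 0.53, 3.34], [0.04, 0.58, 3.33], [0.04, 0.64, 3.32], [0.04, 0.69, 3.31], [0.04, 0.74, 3.3], [0.03, 0.79, 3.28]] 
 [[0.016, 0.001, -0.0], [0.016, 0.001, -0.0], [0.016, 0.001, -0.0], [0.016, 0.001, -0.0], [0.016, 0.001, -0.0], [0.016, 0.001, -0.0]]
```

apply_moves(travel=[[0,0.11,3.4],[0,0.16,3.4],[0,0.22,3.4],[0,0.27,3.4],[0,0.32,3.36],[0,0.37,3.36],[0,0.43,3.35],[0,0.48,3.34]], turn=[[0.016,0.001,0],[0.016,0.001,0],[0.016,0.001,0],[0.016,0.001,0],[0.016,0.001,0],[0.016,0.001,0],[0.016,0.001,0],[0.016,0.001,0]], grip=[0.18,0.18,0.18,0.18,0.18,0.18,0.18,0.18])

```text
t: 11.8
eef_pos: [0.5559, -0.038, 0.0799]
tool_rot: [0.482, 0.522, 0.481, -0.513]
contact_force: [0.4, -0.3, 0.3]
gripper_width: 0.82
```

apply_moves(travel=[[0,0.53,3.34],[0,0.58,3.33],[0,0.64,3.32],[0,0.69,3.31],[0,0.74,3.3],[0,0.7,2.8],[0,0.3,1.0],[0,0,0]], turn=[[0.016,0.001,0],[0.016,0.001,0],[0.016,0.001,0],[0.016,0.001,0],[0.016,0.001,0],[0.016,0.001,0],[0,0,0],[0,0,0]], grip=[0.18,0.18,0.18,0.18,0.18,0.18,0.18,0.18])

```text
t: 12.47
eef_pos: [0.5701, -0.2671, 0.0787]
tool_rot: [0.451, 0.549, 0.452, -0.539]
contact_force: [-0.7, 0.1, -0.5]
gripper_width: 0.822
```

```bash
python3 m.py pics/w7.png rosette_1=.042
python3 -c "
from h import *
plan([([.569,-.242,.05],down(-10.2),3),([.569,-.242,.006],None,5)])"
```

```text
12.4667 [ 0.5701 -0.2671  0.0787] [[0.011, 0.983, -0.184], [0.009, -0.184, -0.983], [-1.0, 0.009, -0.011]] y yaw -10.628628937466424
rosette_1 0.57 [203. 141. 283. 217.] [245.1 179.3  39.6] circ [ 0.5692 -0.2424] mean [ 0.5693 -0.2425]
[[0.96, -0.18, -0.69], [0.96, -0.18, -0.69], [0.96, -0.17, -0.69], [0.88, 0.0, 0.0], [0.88, 0.0, 0.0], [0.88, 0.0, 0.0], [0.88, 0.0, 0.0], [0.88, 0.0, 0.0]] 
 [[-0.001, -0.004, -0.003], [-0.001, -0.004, -0.003], [-0.001, -0.004, -0.003], [0.0, 0.0, 0.0], [0.0, 0.0, 0.0], [0.0, 0.0, 0.0], [0.0, 0.0, 0.0], [0.0, 0.0, 0.0]]
```

apply_moves(travel=[[0.8,-0.18,-0.9],[0.8,-0.18,-0.8],[0.8,-0.17,-0.7],[0,0,0]], turn=[[0,-0.004,-0.003],[0,-0.004,-0.003],[0,-0.004,-0.003],[0,0,0]], grip=[0.18,0.18,0.18,0.18])

```text
t: 12.9
eef_pos: [0.57, -0.2269, 0.0529]
tool_rot: [0.454, 0.541, 0.457, -0.541]
contact_force: [0.1, 0.7, 0.2]
gripper_width: 0.819
```

apply_moves(travel=[[0.5,0.15,0.75],[0.5,0.15,0.75],[0.8,0,0],[0.8,0,0],[0.8,0,0],[0.6,0,0],[0,0,0]], turn=[[0,0,0],[0,0,0],[0,0,0],[0,0,0],[0,0,0],[0,0,0],[0,0,0]], grip=[0.18,0.18,0.18,0.18,0.18,0.18,0.18])

```text
t: 13.48
eef_pos: [0.5701, -0.2406, 0.0073]
tool_rot: [0.454, 0.54, 0.459, -0.54]
contact_force: [-0.7, 0.3, 0.9]
gripper_width: 0.82
```

Good. Close, lift and carry to the tray's middle slot.

apply_moves(travel=[[0.15,0,0.1],[0,0,0],[0,0,0],[0,0,0],[0,0,0]], turn=[[0,0,0],[0,0,0],[0,0,0],[0,0,0],[0,0,0]], grip=[0.18,0.5,0.5,0.5,0.5])

```text
t: 13.9
eef_pos: [0.572, -0.2424, 0.0069]
tool_rot: [0.455, 0.541, 0.458, -0.539]
contact_force: [-0.1, 1.1, -0.5]
gripper_width: 0.619
```

apply_moves(travel=[[-1,0,0],[-2,0,0],[-2,0,0],[-2,0,0],[-1,0,0]], turn=[[0,0,0],[0,0,0],[0,0,0],[0,0,0],[0,0,0]], grip=[0.5,0.5,0.5,0.5,0.5])

```text
t: 14.32
eef_pos: [0.5691, -0.2416, 0.0894]
tool_rot: [-0.453, -0.54, -0.46, 0.54]
contact_force: [-0.3, 0.1, 0.7]
gripper_width: 0.618
```

```bash
python3 -c "
from h import *
plan([([.534,.165,.09],down(3),13)])"
```

```text
[[0.02, -0.79, -3.04], [0.02, -0.73, -3.05], [0.01, -0.68, -3.06], [0.01, -0.63, -3.08], [0.01, -0.58, -3.09], [0.01, -0.53, -3.1], [0.01, -0.47, -3.1], [0.01, -0.42, -3.11]] 
 [[-0.017, -0.0, 0.001], [-0.017, -0.0, 0.001], [-0.017, -0.0, 0.001], [-0.017, -0.0, 0.001], [-0.017, -0.0, 0.001], [-0.017, -0.0, 0.001], [-0.017, -0.0, 0.001], [-0.017, -0.0, 0.001]]
[[0.0, -0.37, -3.12], [0.0, -0.32, -3.12], [0.0, -0.26, -3.13], [-0.0, -0.21, -3.13], [-0.0, -0.16, -3.14]] 
 [[-0.017, -0.0, 0.001], [-0.017, -0.0, 0.001], [-0.017, -0.0, 0.001], [-0.017, -0.0, 0.001], [-0.017, -0.0, 0.001]]
```

apply_moves(travel=[[0,-0.79,-3.04],[0,-0.73,-3.05],[0,-0.68,-3.06],[0,-0.63,-3.08],[0,-0.58,-3.09],[0,-0.53,-3.1],[0,-0.47,-3.1],[0,-0.42,-3.11]], turn=[[-0.017,0,0],[-0.017,0,0],[-0.017,0,0],[-0.017,0,0],[-0.017,0,0],[-0.017,0,0],[-0.017,0,0],[-0.017,0,0]], grip=[0.5,0.5,0.5,0.5,0.5,0.5,0.5,0.5])

```text
t: 14.98
eef_pos: [0.55, 0.0054, 0.0971]
tool_rot: [0.491, 0.511, 0.487, -0.511]
contact_force: [0.5, -0.1, 0.3]
gripper_width: 0.616
```

apply_moves(travel=[[0,-0.37,-3.12],[0,-0.32,-3.12],[0,-0.26,-3.13],[0,-0.21,-3.13],[0,-0.16,-3.14],[0,0,-1.0],[0,0,0]], turn=[[-0.017,0,0],[-0.017,0,0],[-0.017,0,0],[-0.017,0,0],[-0.017,0,0],[0,0,0],[0,0,0]], grip=[0.5,0.5,0.5,0.5,0.5,0.5,0.5])

```text
t: 15.57
eef_pos: [0.5334, 0.1886, 0.0999]
tool_rot: [0.516, 0.487, 0.513, -0.484]
contact_force: [-0.5, -0.2, -0.4]
gripper_width: 0.612
```

```bash
python3 m.py pics/w8.png
python3 - <<'E'
from h import *
eyes.read_camera("top")
for m in eyes.masks_of("rosette_1","top"):
    ys,xs=np.nonzero(m["region"]); print(round(m["score"],2),world((xs.mean(),ys.mean()),.02,"top").round(3),len(xs))
plan([([.534,.166,.05],down(3),3)])
E
```

```text
15.5667 [0.5334 0.1886 0.0999] [[0.006, 0.998, 0.057], [0.0, 0.057, -0.998], [-1.0, 0.006, -0.0]] y yaw 3.2779389094235785
0.63 [0.523 0.241 0.02 ] 51
[[1.65, -0.05, 0.59], [1.65, -0.05, 0.59], [1.65, -0.04, 0.59]] 
 [[-0.0, 0.001, -0.002], [-0.0, 0.001, -0.002], [-0.0, 0.001, -0.002]]
```

apply_moves(travel=[[1.65,0,0.7],[1.65,0,0.7],[1.65,0,0.6],[0,0,0]], turn=[[0,0,0],[0,0,0],[0,0,0],[0,0,0]], grip=[0.5,0.5,0.5,0.5])

```text
t: 16.05
eef_pos: [0.5384, 0.1535, 0.0493]
tool_rot: [0.514, 0.49, 0.506, -0.49]
contact_force: [-1.0, -0.5, -0.1]
gripper_width: 0.617
```

apply_moves(travel=[[0.8,-0.2,-0.7],[0.8,-0.2,-0.7],[1.2,0,0],[1.2,0,0],[1.0,0,0],[1.0,0,0],[0,0,0]], turn=[[0,0,0],[0,0,0],[0,0,0],[0,0,0],[0,0,0],[0,0,0],[0,0,0]], grip=[0.5,0.5,0.5,0.5,0.5,0.5,0.5])

```text
t: 16.63
eef_pos: [0.536, 0.1652, -0.0148]
tool_rot: [0.513, 0.492, 0.504, -0.491]
contact_force: [-1.1, -0.7, -0.9]
gripper_width: 0.616
```

apply_moves(travel=[[0.15,0,-0.1],[0.15,0,0],[0.05,0,0],[0,0,0]], turn=[[0,0,0],[0,0,0],[0,0,0],[0,0,0]], grip=[0.5,0.5,0.5,0.5])

```text
t: 16.97
eef_pos: [0.5359, 0.1667, -0.0186]
tool_rot: [0.513, 0.492, 0.504, -0.491]
contact_force: [0.5, 0.1, -0.0]
gripper_width: 0.617
```

apply_moves(travel=[[0,0,0],[0,0,0],[0,0,0],[0,0,0],[-1,0,0],[-2,0,0],[-3,0,0],[-3,0,0]], turn=[[0,0,0],[0,0,0],[0,0,0],[0,0,0],[0,0,0],[0,0,0],[0,0,0],[0,0,0]], grip=[0.2,0.2,0.2,0.2,0.2,0.2,0.2,0.2])

```text
t: 17.63
eef_pos: [0.5314, 0.166, 0.0712]
tool_rot: [0.512, 0.489, 0.506, -0.494]
contact_force: [0.6, 0.6, 0.4]
gripper_width: 0.8
```

apply_moves(travel=[[-2,0,-1],[-2,0,-1],[-2,0,-1],[0,0,0]], turn=[[0,0,0],[0,0,0],[0,0,0],[0,0,0]], grip=[0.2,0.2,0.2,0.2])

```text
t: 17.97
eef_pos: [0.5329, 0.1986, 0.1431]
tool_rot: [0.513, 0.492, 0.504, -0.491]
contact_force: [0.3, 0.8, 0.1]
gripper_width: 0.796
```

```bash
python3 m.py pics/w9.png rosette_1=.019
python3 -c "
from h import *
plan([([.577,-.192,.12],down(-100.2),16)]); plan([([.577,-.192,.12],down(79.8),16)]); print(status.get_obs()['q'])"
```

```text
17.9667 [0.5329 0.1986 0.1431] [[0.011, 0.999, 0.034], [-0.007, 0.034, -0.999], [-1.0, 0.011, 0.008]] y yaw 1.9337058368954914
rosette_1 0.88 [224. 122. 283. 181.] [253.6 146.8  29.2] circ [0.5333 0.2298] mean [0.5336 0.2299]
rosette_1 0.81 [228. 180. 278. 233.] [252.5 207.3  27.2] circ [0.5343 0.1682] mean [0.5345 0.1683]
rosette_1 0.7 [228. 234. 278. 283.] [253.3 257.5  25.2] circ [0.5372 0.1105] mean [0.5373 0.1105]
[[0.14, 0.19, 2.28], [0.14, 0.43, 2.25], [0.14, 0.66, 2.19], [0.14, 0.89, 2.11], [0.14, 1.11, 2.01], [0.14, 1.31, 1.88], [0.14, 1.5, 1.73], [0.13, 1.67, 1.57]] 
 [[0.105, 0.0, -0.001], [0.105, 0.0, -0.001], [0.105, 0.0, -0.001], [0.105, 0.0, -0.001], [0.105, 0.0, -0.001], [0.105, 0.0, -0.001], [0.105, 0.0, -0.001], [0.105, 0.0, -0.001]]
[[0.13, 1.83, 1.38], [0.13, 1.96, 1.19], [0.13, 2.08, 0.97], [0.13, 2.17, 0.75], [0.12, 2.23, 0.52], [0.12, 2.28, 0.28], [0.12, 2.29, 0.04], [0.12, 2.29, -0.2]] 
 [[0.105, 0.0, -0.001], [0.105, 0.0, -0.001], [0.105, 0.0, -0.001], [0.105, 0.0, -0.001], [0.105, 0.0, -0.001], [0.105, 0.0, -0.001], [0.105, 0.0, -0.001], [0.105, 0.0, -0.001]]
[[0.12, 2.25, -0.43]] 
 [[0.105, 0.0, -0.001]]
[[0.15, 0.21, 2.43], [0.15, -0.0, 2.44], [0.15, -0.21, 2.43], [0.14, -0.41, 2.4], [0.14, -0.62, 2.36], [0.14, -0.81, 2.3], [0.14, -1.01, 2.22], [0.14, -1.19, 2.13]] 
 [[-0.085, 0.001, 0.0], [-0.085, 0.001, 0.0], [-0.085, 0.001, 0.0], [-0.085, 0.001, 0.0], [-0.085, 0.001, 0.0], [-0.085, 0.001, 0.0], [-0.085, 0.001, 0.0], [-0.085, 0.001, 0.0]]
[[0.13, -1.37, 2.02], [0.13, -1.53, 1.89], [0.13, -1.69, 1.76], [0.13, -1.83, 1.61], [0.13, -1.96, 1.45], [0.13, -2.08, 1.27], [0.12, -2.18, 1.09], [0.12, -2.26, 0.9]] 
 [[-0.085, 0.001, 0.0], [-0.085, 0.001, 0.0], [-0.085, 0.001, 0.0], [-0.085, 0.001, 0.0], [-0.085, 0.001, 0.0], [-0.085, 0.001, 0.0], [-0.085, 0.001, 0.0], [-0.085, 0.001, 0.0]]
[-0.05927756  0.42736174 -0.5213451   1.862003    0.27844056  0.92198067
 -0.67990135]
```

View pics/w9.png

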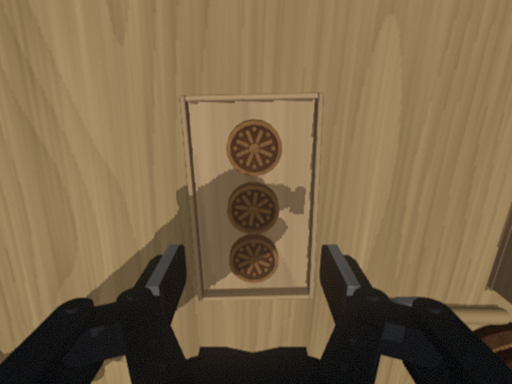

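All three rosettes lie flat in the tray at (254,147), (253,207) and (253,258), clear of each other and the walls. Next is the block, gripped with the tool y along the jig's +y.

apply_moves(travel=[[0.15,0.21,2.43],[0.15,0,2.44],[0.15,-0.21,2.43],[0.14,-0.41,2.4],[0.14,-0.62,2.36],[0.14,-0.81,2.3],[0.14,-1.01,2.22],[0.14,-1.19,2.13]], turn=[[-0.085,0,0],[-0.085,0,0],[-0.085,0,0],[-0.085,0,0],[-0.085,0,0],[-0.085,0,0],[-0.085,0,0],[-0.085,0,0]], grip=[0.3,0.3,0.3,0.3,0.3,0.3,0.3,0.3])

```text
t: 18.73
eef_pos: [0.5491, -0.005, 0.122]
tool_rot: [0.648, 0.277, 0.65, -0.287]
contact_force: [0.0, 0.8, 0.0]
gripper_width: 0.697
```

apply_moves(travel=[[0.13,-1.37,2.02],[0.13,-1.53,1.89],[0.13,-1.69,1.76],[0.13,-1.83,1.61],[0.13,-1.96,1.45],[0.13,-2.08,1.27],[0.12,-1.5,0.7],[0,0,0]], turn=[[-0.085,0,0],[-0.085,0,0],[-0.085,0,0],[-0.085,0,0],[-0.085,0,0],[-0.085,0,0],[-0.085,0,0],[0,0,0]], grip=[0.3,0.3,0.3,0.3,0.3,0.3,0.3,0.3])

```text
t: 19.4
eef_pos: [0.5634, -0.1876, 0.1019]
tool_rot: [0.693, 0.066, 0.714, -0.078]
contact_force: [-0.4, -0.1, 0.2]
gripper_width: 0.694
```

```bash
python3 m.py pics/w10.png block=.06 jig=.03
python3 -c "
from h import *
plan([([.578,-.192,.08],down(79.8),4)])"
```

```text
19.4 [ 0.5634 -0.1876  0.1019] [[-0.032, 0.202, 0.979], [-0.014, 0.979, -0.203], [-0.999, -0.02, -0.028]] y yaw 78.33645216161435
block 0.9 [223. 197. 281. 256.] [251.9 224.8  35.3] circ [ 0.5722 -0.1919] mean [ 0.5729 -0.1925]
jig 0.72 [108. 117. 395. 297.] [253.3 194.8 157.9] circ [ 0.5584 -0.1885] mean [ 0.5615 -0.1883]
jig 0.31 [  1. 261.  11. 294.] [  0.  276.5  17.5] circ [ 0.589  -0.4295] mean [ 0.5901 -0.4267]
[[0.57, -0.18, 0.41], [0.57, -0.18, 0.4], [0.57, -0.19, 0.4], [0.58, -0.19, 0.39]] 
 [[-0.006, -0.007, 0.004], [-0.006, -0.007, 0.004], [-0.006, -0.007, 0.004], [-0.006, -0.007, 0.004]]
```

View pics/w10.png

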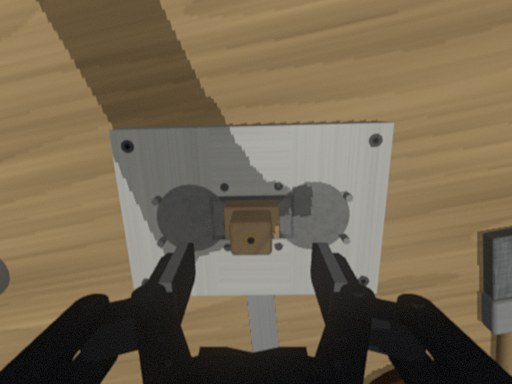

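The block's grip top is centred near its hole at (251,240), and the empty nests are at (190,217) and (321,215).

```bash
python3 -c "
from h import *
o=status.get_obs()
print('hole',world((251,240),.074,'wrist',o)); a=world((190,217),.03,'wrist',o);b=world((321,215),.03,'wrist',o); print(a,b,(a+b)/2,np.linalg.norm(a-b),np.degrees(np.arctan2(*(b-a)[[1,0]])))
for uv in ((127,146),(376,140)): print(world(uv,.03,'wrist',o))
"
```

```text
hole [ 0.57893379 -0.18728926  0.074     ]
[ 0.56823386 -0.23871346  0.03      ] [ 0.58795964 -0.13035623  0.03      ] [ 0.57809675 -0.18453485  0.03      ] 0.11013806843779791 79.68263466473744
[ 0.50043939 -0.27225415  0.03      ]
[ 0.53478573 -0.08008373  0.03      ]
```

```bash
python3 -c "
from h import *
plan([([.578,-.190,.062],down(79.8),5)])"
```

```text
[[0.81, -0.1, 0.33], [0.82, -0.1, 0.32], [0.82, -0.11, 0.32], [0.82, -0.11, 0.31], [0.82, -0.11, 0.31]] 
 [[-0.005, -0.005, 0.003], [-0.005, -0.005, 0.003], [-0.005, -0.005, 0.003], [-0.005, -0.005, 0.003], [-0.005, -0.005, 0.003]]
```

apply_moves(travel=[[0.8,-0.1,0.32],[0.8,-0.1,0.32],[0.8,-0.1,0.32],[0.8,-0.1,0.31],[0.8,-0.1,0.31],[0,0,0]], turn=[[-0.005,-0.005,0.003],[-0.005,-0.005,0.003],[-0.005,-0.005,0.003],[-0.005,-0.005,0.003],[-0.005,-0.005,0.003],[0,0,0]], grip=[0.3,0.3,0.3,0.3,0.3,0.3])

```text
t: 20.05
eef_pos: [0.5792, -0.1828, 0.0587]
tool_rot: [0.704, 0.06, 0.705, -0.059]
contact_force: [-1.3, 0.5, -0.3]
gripper_width: 0.704
```

```bash
python3 m.py pics/w11.png block=.07
python3 -c "
from h import *
plan([([.578,-.190,.05],down(79.8),2),([.578,-.190,.026],None,4)])"
```

```text
20.05 [ 0.5792 -0.1828  0.0587] [[-0.0, 0.169, 0.986], [0.001, 0.986, -0.169], [-1.0, 0.001, -0.0]] y yaw 80.29481372583017
block 0.63 [206. 196. 272. 271.] [238.  230.4  44.1] circ [ 0.5682 -0.1901] mean [ 0.5683 -0.1909]
[[0.51, -0.39, -0.02], [0.51, -0.39, -0.02], [0.6, 0.0, 0.0], [0.6, 0.0, 0.0], [0.6, 0.0, 0.0], [0.6, 0.0, 0.0]] 
 [[0.004, 0.0, -0.001], [0.004, 0.0, -0.001], [0.0, 0.0, 0.0], [0.0, 0.0, 0.0], [0.0, 0.0, 0.0], [0.0, 0.0, 0.0]]
```

View pics/w11.png

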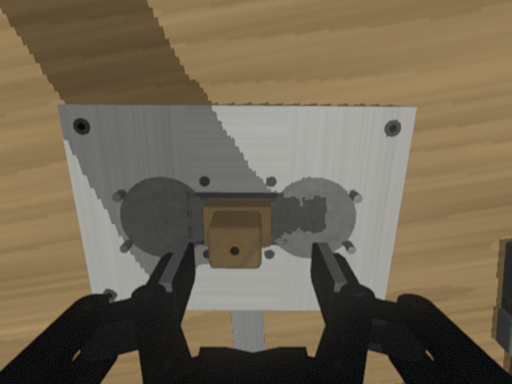

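The hole is at (235,250) against a finger mid-line at column 253, so I shift about 1 cm towards the jig's -y.

```bash
python3 -c "
from h import *
o=status.get_obs(); w=world((235,250),.074,'wrist',o); print(w, o['eef_pos']); a=world((160,217),.03,'wrist',o);b=world((316,217),.03,'wrist',o);print((a+b)/2,np.linalg.norm(a-b))
plan([([w[0],w[1],.055],down(79.8),3)])
"
```

```text
[ 0.57891548 -0.19328219  0.074     ] [ 0.57966818 -0.1824469   0.06012566]
[ 0.57739816 -0.19328861  0.03      ] 0.10759559615642812
[[0.17, -0.36, 0.04], [0.17, -0.36, 0.04], [0.17, -0.36, 0.04]] 
 [[0.003, 0.0, -0.0], [0.003, 0.0, -0.0], [0.003, 0.0, -0.0]]
```

apply_moves(travel=[[0,-0.36,0],[0,-0.36,0],[0,-0.36,0],[0,0,0],[0,0,0]], turn=[[0.003,0,0],[0.003,0,0],[0.003,0,0],[0,0,0],[0,0,0]], grip=[0.35,0.35,0.35,0.35,0.35])

```text
t: 20.57
eef_pos: [0.5787, -0.1946, 0.0617]
tool_rot: [0.705, 0.064, 0.703, -0.063]
contact_force: [0.2, -1.2, 0.5]
gripper_width: 0.65
```

apply_moves(travel=[[0.8,0.15,0],[0.8,0,0],[0.8,0,0],[0.6,0,0],[0.4,0,0],[0,0,0]], turn=[[0,0,0],[0,0,0],[0,0,0],[0,0,0],[0,0,0],[0,0,0]], grip=[0.35,0.35,0.35,0.35,0.35,0.35])

```text
t: 21.07
eef_pos: [0.5787, -0.1929, 0.0239]
tool_rot: [0.705, 0.064, 0.703, -0.064]
contact_force: [-0.7, -0.3, -0.3]
gripper_width: 0.651
```

apply_moves(travel=[[0,0,0],[0,0,0],[0,0,0],[0,0,0],[0,0,0],[0,0,0]], turn=[[0,0,0],[0,0,0],[0,0,0],[0,0,0],[0,0,0],[0,0,0]], grip=[0.9,0.9,0.9,0.9,0.9,0.9], newtons=80)

```text
t: 21.57
eef_pos: [0.5783, -0.1927, 0.0233]
tool_rot: [0.705, 0.064, 0.704, -0.063]
contact_force: [-0.3, -0.5, -1.9]
gripper_width: 0.337
```

apply_moves(travel=[[0,0,0],[0,0,0]], turn=[[0,0,-0.05],[0,0,-0.03]], grip=[0.9,0.9])

```text
t: 21.73
eef_pos: [0.5784, -0.1923, 0.0247]
tool_rot: [0.702, 0.038, 0.705, -0.092]
contact_force: [-2.3, 3.3, 2.3]
gripper_width: 0.341
```

```bash
cat > s.py <<'E'
from h import *
o=status.get_obs(); r=rq(o["tool_rot"]).as_matrix(); print("lean+y deg",np.degrees(np.arcsin(-r[:,0]@[.177,.984,0])).round(2),"leanx",np.degrees(np.arcsin(-r[:,0]@[.984,-.177,0])).round(2),o["eef_pos"].round(4),o["contact_force"].round(1),o["torque"].round(2),round(float(o["gripper_width"]),3),o["t"])
g=o["eef_pos"]-r[:,0]*.04;print("grip pt",g.round(4))
E
python3 s.py
```

```text
lean+y deg 4.44 leanx -0.08 [ 0.5784 -0.1923  0.0247] [-2.3  3.3  2.3] [2.29 0.38 0.17] 0.341 21.7333
grip pt [ 0.5789 -0.1893  0.0646]
```

apply_moves(travel=[[-0.15,0,0],[-0.1,0,0]], turn=[[0,0,0],[0,0,0]], grip=[0.9,0.9])

```text
t: 21.9
eef_pos: [0.5771, -0.1903, 0.0252]
tool_rot: [0.701, 0.037, 0.706, -0.091]
contact_force: [2.7, -2.3, -15.1]
gripper_width: 0.339
```

apply_moves(travel=[[0,0,0],[0,0,0],[0,0,0]], turn=[[0,0,0.05],[0,0,0.05],[0,0,0.05]], grip=[0.9,0.9,0.9])

```text
t: 22.15
eef_pos: [0.577, -0.1909, 0.0258]
tool_rot: [0.706, 0.088, 0.702, -0.036]
contact_force: [-1.7, 1.1, 2.8]
gripper_width: 0.334
```

```bash
python3 s.py
```

```text
lean+y deg -4.2 leanx 0.08 [ 0.577  -0.1909  0.0258] [-1.7  1.1  2.8] [-1.09  0.83 -0.06] 0.334 22.15
grip pt [ 0.5766 -0.1937  0.0657]
```

apply_moves(travel=[[-0.2,0,0],[0,0,0],[0,0,0],[0,0,0],[-0.2,0,0]], turn=[[0,0,0],[0,0,-0.05],[0,0,-0.05],[0,0,-0.05],[0,0,0]], grip=[0.9,0.9,0.9,0.9,0.9])

```text
t: 22.57
eef_pos: [0.5749, -0.1906, 0.0273]
tool_rot: [0.7, 0.04, 0.707, -0.09]
contact_force: [0.5, 2.8, -22.7]
gripper_width: 0.34
```

apply_moves(travel=[[0,0,0],[0,0,0],[0,0,0],[-0.2,0,0]], turn=[[0,0,0.05],[0,0,0.05],[0,0,0.05],[0,0,0]], grip=[0.9,0.9,0.9,0.9])

```text
t: 22.9
eef_pos: [0.5734, -0.1926, 0.0296]
tool_rot: [0.704, 0.091, 0.703, -0.036]
contact_force: [1.7, -0.0, -24.5]
gripper_width: 0.336
```

```bash
python3 s.py
```

```text
lean+y deg -4.5 leanx 0.35 [ 0.5734 -0.1926  0.0296] [  1.7  -0.  -24.5] [-0.64 -0.29 -0.05] 0.336 22.9
grip pt [ 0.5731 -0.1957  0.0695]
```

apply_moves(travel=[[-0.05,0,0.1],[-0.05,0,0.1],[-0.05,0,0.1],[-0.1,0,0.05]], turn=[[0,0,-0.05],[0,0,-0.05],[0,0,-0.05],[0,0,0]], grip=[0.9,0.9,0.9,0.9])

```text
t: 23.23
eef_pos: [0.5734, -0.1909, 0.0309]
tool_rot: [0.697, 0.04, 0.71, -0.09]
contact_force: [1.8, -2.4, -16.3]
gripper_width: 0.344
```

apply_moves(travel=[[-0.05,0,0.1],[-0.05,0,0.1],[-0.05,0,0.1],[-0.1,0,0.05]], turn=[[0,0,0.05],[0,0,0.05],[0,0,0.05],[0,0,0]], grip=[0.9,0.9,0.9,0.9])

```text
t: 23.57
eef_pos: [0.573, -0.1942, 0.0335]
tool_rot: [0.699, 0.091, 0.708, -0.036]
contact_force: [2.7, 3.5, -14.4]
gripper_width: 0.336
```

```bash
python3 s.py; python3 m.py pics/w12.png block=.07
```

```text
lean+y deg -4.4 leanx 1.07 [ 0.573  -0.1942  0.0335] [  2.7   3.5 -14.4] [ 0.51 -0.54 -0.04] 0.336 23.5667
grip pt [ 0.5732 -0.1974  0.0734]
23.5667 [ 0.573  -0.1942  0.0335] [[-0.005, 0.18, 0.984], [0.079, 0.981, -0.179], [-0.997, 0.077, -0.019]] y yaw 79.60335448047772
block 0.86 [214. 207. 296. 311.] [253.4 257.7  59.1] circ [ 0.566  -0.1966] mean [ 0.5655 -0.1969]
```

View pics/w12.png

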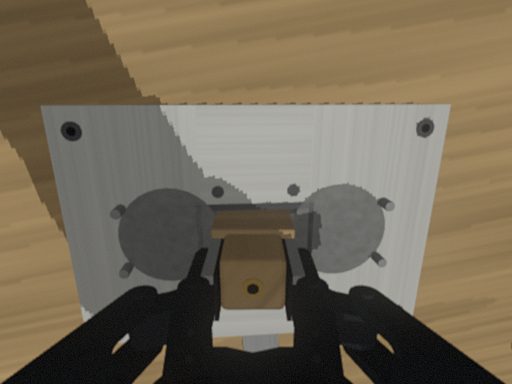

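The block is held straight by its grip, with its top at (253,270). It is about 10 mm up, and the plate looks undisturbed. I keep rocking.

apply_moves(travel=[[-0.05,0,0.05],[-0.05,0,0.05],[-0.05,0,0.05],[-0.1,0,0.05]], turn=[[0,-0.004,-0.05],[0,-0.004,-0.05],[0,-0.004,-0.05],[0,0,0]], grip=[0.9,0.9,0.9,0.9])

```text
t: 24.0
eef_pos: [0.5738, -0.1908, 0.036]
tool_rot: [0.698, 0.034, 0.709, -0.091]
contact_force: [-0.0, -2.4, -16.1]
gripper_width: 0.34
```

apply_moves(travel=[[-0.05,0,0.05],[-0.05,0,0.05],[-0.05,0,0.05],[-0.1,0,0.05]], turn=[[0,-0.003,0.05],[0,-0.003,0.05],[0,-0.003,0.05],[0,0,0]], grip=[0.9,0.9,0.9,0.9])

```text
t: 24.33
eef_pos: [0.5734, -0.1935, 0.0393]
tool_rot: [0.705, 0.083, 0.704, -0.038]
contact_force: [1.9, 2.8, -18.1]
gripper_width: 0.333
```

```bash
python3 s.py
```

```text
lean+y deg -3.61 leanx 0.24 [ 0.5734 -0.1935  0.0393] [  1.9   2.8 -18.1] [ 0.54 -0.38 -0.09] 0.333 24.3333
grip pt [ 0.5731 -0.196   0.0792]
```

apply_moves(travel=[[-0.05,0,0],[-0.05,0,0],[-0.05,0,0],[-0.1,0,0]], turn=[[0,0,-0.05],[0,0,-0.05],[0,0,-0.04],[0,0,0]], grip=[0.9,0.9,0.9,0.9])

```text
t: 24.67
eef_pos: [0.5742, -0.1917, 0.0426]
tool_rot: [0.701, 0.034, 0.707, -0.089]
contact_force: [-0.7, -1.9, -1.4]
gripper_width: 0.339
```

apply_moves(travel=[[-0.05,0,0],[-0.05,0,0],[-0.05,0,0],[-0.1,0,0]], turn=[[0,0,0.05],[0,0,0.05],[0,0,0.04],[0,0,0]], grip=[0.9,0.9,0.9,0.9])

```text
t: 25.0
eef_pos: [0.5765, -0.1946, 0.048]
tool_rot: [0.707, 0.079, 0.702, -0.039]
contact_force: [0.2, -1.8, -1.2]
gripper_width: 0.337
```

```bash
python3 s.py
```

```text
lean+y deg -3.26 leanx -0.12 [ 0.5765 -0.1946  0.048 ] [ 0.2 -1.8 -1.2] [-0.1  -0.   -0.04] 0.337 25.0
grip pt [ 0.576  -0.1968  0.0879]
```

apply_moves(travel=[[-0.5,0,0],[-0.4,0,0],[0,0,0],[0,0,0],[0,0,0],[0,0,0]], turn=[[0,0,0],[0,0,-0.028],[0,0,-0.028],[0,0,0],[0,0,0],[0,0,0]], grip=[0.9,0.9,0.9,0.9,0.9,0.9])

```text
t: 25.5
eef_pos: [0.5839, -0.195, 0.0639]
tool_rot: [0.711, 0.057, 0.698, -0.061]
contact_force: [0.8, -0.2, -1.1]
gripper_width: 0.336
```

```bash
python3 s.py; python3 m.py pics/w13.png block=.1 jig=.03; python3 - <<'E'
from h import *
eyes.read_camera("top")
for n,z in (("jig",.03),("rosette_1",.019),("sander",.03),("rule",.004),("blank",.014)):
  for m in eyes.masks_of(n,"top"):
    ys,xs=np.nonzero(m["region"]); print(n,round(m["score"],2),world((xs.mean(),ys.mean()),z,"top").round(3),len(xs),np.round(m["rect"]))
o=status.get_obs(); a=cv2.imread("pics/w13.png"); g=cv2.cvtColor(a,cv2.COLOR_BGR2HSV)
m=((g[:,:,1]<45)&(g[:,:,2]>70)).astype(np.uint8)
n,l,s,c=cv2.connectedComponentsWithStats(m); i=1+s[1:,4].argmax(); ys,xs=np.nonzero(l==i)
for f in (lambda:(xs+ys).argmin(),lambda:(xs-ys).argmax()): k=f(); print("plate far corner",xs[k],ys[k],world((xs[k],ys[k]),.03,"wrist",o).round(4))
E
```

```text
lean+y deg 0.26 leanx -1.03 [ 0.5839 -0.195   0.0639] [ 0.8 -0.2 -1.1] [0.03 0.03 0.01] 0.336 25.5
grip pt [ 0.5832 -0.1947  0.1039]
25.5 [ 0.5839 -0.195   0.0639] [[0.017, 0.166, 0.986], [-0.008, 0.986, -0.166], [-1.0, -0.005, 0.018]] y yaw 80.45830563515214
block 0.88 [213. 203. 294. 308.] [251.3 255.7  59.8] circ [ 0.575  -0.1951] mean [ 0.5747 -0.1945]
jig 0.56 [ 79.  81. 440. 291.] [258.4 157.5 193.3] circ [ 0.5441 -0.1857] mean [ 0.5534 -0.1873]
jig 0.79 [ 0.554 -0.171  0.03 ] 1918 [276. 159. 339. 215.]
rosette_1 0.59 [0.53  0.164 0.019] 154 [203. 188. 216. 204.]
rosette_1 0.46 [0.534 0.105 0.019] 170 [220. 188. 233. 201.]
rosette_1 0.44 [0.529 0.226 0.019] 187 [182. 190. 200. 207.]
sander 0.86 [ 0.309 -0.204  0.03 ] 574 [300. 255. 332. 269.]
sander 0.75 [ 0.554 -0.168  0.03 ] 1898 [277. 160. 335. 211.]
rule 0.61 [ 0.791 -0.216  0.004] 206 [310. 112. 320. 160.]
blank 0.7 [ 0.374 -0.016  0.014] 191 [256. 233. 269. 248.]
plate far corner 80 83 [ 0.4794 -0.2858  0.03  ]
plate far corner 438 86 [ 0.5175 -0.0723  0.03  ]
```

apply_moves(travel=[[0.2,0.05,-0.4],[0.2,0.05,-0.4],[0.1,0,-0.2],[0,0,0],[0,0,0],[0,0,0]], turn=[[0,0.009,0],[0,0.009,0],[0,0,0],[0,0,0],[0,0,0],[0,0,0]], grip=[0.9,0.9,0.9,0.9,0.9,0.9])

```text
t: 26.45
eef_pos: [0.5713, -0.1932, 0.0566]
tool_rot: [0.703, 0.058, 0.707, -0.061]
contact_force: [0.6, -0.1, -0.7]
gripper_width: 0.337
```

```bash
python3 s.py; python3 - <<'E'
from h import *
o=status.get_obs(); im=eyes.read_camera("wrist"); a=im[:,:,::-1].copy()
g=cv2.cvtColor(a,cv2.COLOR_BGR2HSV); m=((g[:,:,1]<45)&(g[:,:,2]>70)).astype(np.uint8)
n,l,s,c=cv2.connectedComponentsWithStats(m); i=1+s[1:,4].argmax(); ys,xs=np.nonzero(l==i)
P=[world((xs[k],ys[k]),.03,"wrist",o) for k in ((xs+ys).argmin(),(xs-ys).argmax())]
d=(P[1]-P[0]); L=np.linalg.norm(d); d/=L; c=(P[0]+P[1])/2+.075*np.array([d[1],-d[0],0]); print("edge",L,"jig centre",c.round(4),"off",(o["eef_pos"]-c)[:2].round(4))
m=eyes.masks_of("block","wrist")[0]; print(m["rect"],m["score"])
r=rq(o["tool_rot"]).as_matrix(); v=o["eef_pos"]
# apparent width of block foot (44 mm) / predicted pixels for underside heights
for zb in (.032,.037,.042,.047,.052): print(zb,[pix(np.array([v[0],v[1],zb+.036])+r@[0,y,-.014],"wrist",o).round(0).tolist() for y in (-.022,.022)])
print(np.linalg.norm(o["joint_vel"]).round(4))
E
```

```text
lean+y deg 0.26 leanx 0.31 [ 0.5713 -0.1932  0.0566] [ 0.6 -0.1 -0.7] [ 0.04  0.02 -0.02] 0.337 26.45
grip pt [ 0.5716 -0.1931  0.0966]
edge 0.2185094460452886 jig centre [ 0.5734 -0.1912  0.03  ] off [-0.002 -0.002]
[213.0, 204.7, 295.9, 307.3] 0.59
0.032 [[214.0, 223.0], [295.0, 223.0]]
0.037 [[213.0, 227.0], [296.0, 227.0]]
0.042 [[212.0, 231.0], [297.0, 231.0]]
0.047 [[210.0, 235.0], [299.0, 235.0]]
0.052 [[209.0, 239.0], [300.0, 239.0]]
0.003
```

```bash
python3 -c "
from station import bot
print(bot.hand_in())"
```

```text
the job is handed in; nothing more can be done
None
```

I did the changeover and handed the job in at about 26.5 s of the 72 s allowed. No verdict was reported.

- **Rosettes:** both from the jig are in the tray beside the third. My wrist picture showed all three flat, apart and clear of the walls. A later top-camera check found them at world y of about 0.105, 0.164 and 0.226 m.
- **Block:** I rocked it about ±4° along the jig for five cycles, easing it up each time. The highest pull I read was about 24.5 N, close to the plate's own weight. It came free with the force dropping to about zero.
- **End state:** the block is held within 0.5° of upright and about 3 mm off the socket's centre. Its underside should be 7–11 mm above the plate: arm travel gives a block height of 0.041 m and the picture gives 0.037 m. Force readings were at noise level.
- **Jig:** by my measurements it moved about 5 mm at most. I saw no sign of tipping, but I had no direct measurement of its height or tilt.

**Checks that disagreed**
- **Fingertips:** they actually stood about 25–30 mm behind the reported TCP, not 19 mm ahead of it. My first two closings shut on nothing above the rosette, so I found the right grip height by force-checked lowering.
- **Top camera:** it read x about 5 mm lower than the wrist camera, so I relied on the wrist camera.
- **Bystanders:** at the end I looked only for the blank, sander and rule. The blank was within about 3 mm of its starting place; the other two I had not measured at the start. I did not check the pile, brush, mallet or glue.

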